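# Zero the hand grinder and set it three clicks open

## Robot

A 6-joint arm with a two-finger parallel gripper is mounted at the origin on the work surface. World frame = base frame: x ahead of the robot, y to its left, z up, the work surface at z = 0. Lengths are in m, angles in rad, forces in N, time in s.
With the tool pointing down it reaches from about 0.325 to 0.775 m from the base axis. Payload 5.5 kg.
Tool frame: the origin (TCP) lies midway between the tips of the shut fingers; the grasp point (between the pads) lies 19 mm behind it; z points along the fingers, y is the line along which they close (so a half turn about z gives the same grasp; the last joint's range is limited). The gripper opens to 85 mm and grips with 20 to 120 N. Pads are 22 mm wide; open, the fingers measure 114 mm over their backs; the gripper's body (76 mm by 85 mm) begins 54 mm behind the grasp point. The pads swing forward as they close: fully open they stand 13 mm farther back than shut.
Start: joints at [-1.253, 0.091, 1.231, -0, 1.82, -0.057], TCP at [0.22, -0.558, 0.231] pointing down, gripper open.
Joint ranges: [-2.87, 2.87], [-0.86, 2.18], [0.17, 2.46], [-1.51, 4.65], [0.06, 2.69], [-2.65, 2.65]. Speed limits (rad/s): [2.57, 2.57, 3.01, 3.14, 3.14, 3.14].

## Interface

Orientations are given as a unit quaternion [x, y, z, w].
In Python, from plant import env, cams, workorder, models gives the robot as it stands.
- The arm moves only by the tool arm_command, never from a script. Its arguments are lists of equal length, an entry for each row: "jaw": the closure, from 0 (fully open) to 1 (shut); "translation": the shift along the tool's x, y, z in m, a list of three; "angular": the turn, a rotation vector about the tool's x, y, z in rad, a list of three. In form: {"jaw": [jaw, ...], "translation": [[tx, ty, tz], ...], "angular": [[rx, ry, rz], ...]}. A call has exactly 5 rows; each row is the pose to reach, as a shift and turn from the pose commanded when the call began, along the tool's axes at that moment; what a row does not reach only later rows make up. A row lasts 1/8 s, in which the tool goes at most 62.5 mm and 10.7 degrees, less where a joint would pass 70% of its speed; a pose out of reach is approached as far as the arm can. A call with a gripper value outside its range is refused whole. The fingers move at their own pace and stop on an object; the grip force is fixed at half the most. Time passes only in rows, so rows that repeat a pose let the fingers close, or fill a call up. It gives the time, the measured TCP pose, the force, the opening and the grip force at its end, in the units of the state.
- env.get_state(): the state, without advancing time (a new reading comes with each control period).
- cams.grab_frame(name): name is "scene" or "side" or "wrist"; returns a dict with "frame" (420x560x3 uint8, red, green, blue), "z_map" (420x560 float32, m along the optical axis (not along the pixel's ray), 0 where there is no reading), "intrinsics" (3x3 intrinsics, pixels), "k1" (the pictures are not rectified: a ray, as slopes to the right and down, at radius r is drawn at 1 + k1 r^2 times it, then the intrinsics apply), "rvec" (rotation vector, rad) and "tvec" (3), from world to camera coordinates, as OpenCV has them; the wrist camera has in their place "hand_eye" (4x4, takes a point from camera to tool coordinates, whose origin is the TCP and whose axes are the flange's). Camera axes: x right, y down, z forward; pixel columns grow to the right and rows downward; lengths in m; the calibration is good to about 2 mm. A picture is of the moment at which its call begins: read the wrist's pose just before it.
- workorder.close_job(): hands the job in; it is judged then, once.
Trained networks look in a picture, given as the dict that the camera call returned (one of the last four; its "shot" number tells which), for a name from the list of things; names that differ only in an ending like _2 or _b are one class to them, and where a whole thing is asked for, a point or a joint stands for the part that bears it (a point fixed in the world has none). Each returns a list of dicts, best first, with "score" (0 to 1); they miss things now and then, are a little off and sometimes report something else, mostly with a low value. They report only what shows in the picture. A call takes as long as a camera call.
- models.trace(picture, target): "region" (420x560 bool, what is visible of it) and "rect" ([left, top, right, bottom] in pixels, round what is visible of it).
The state is a dict: "time_s": time; "joints": joint angles; "qd": joint speeds; "joint_efforts": joint torques, N m; "ee_pos": TCP position; "tcp_rot": TCP orientation; "force": force on the tool from outside, world axes, zero at the start; "ft_torque": the same for the moment, N m; "gripper_width": opening from 0.0 (shut) to 1.0 (fully open); "grasp_force": force on a finger pad.
Only numpy, scipy, OpenCV 4.12 (cv2) and the standard library are available. Lean on these libraries where they do the work, as an engineer would, in place of code of your own. Each camera call takes 0.05 s, during which the arm holds its last target. There are 200 camera calls.

## Task

Re-zero the hand coffee grinder in its stand: turn the adjustment dial on its top clockwise (seen from above) until you feel the burrs touch, without forcing them, then back it off exactly three clicks counter-clockwise. Let go of it, and leave the other things on the desk where they are.

Things in the scene. Friction and masses are not known exactly. Their poses are not given: they have to be found in the camera images.
- dial_grip (a point): Centre of the grip bar on the adjustment dial, on top of the upright round hand grinder. The bar stands on the dial's disc, 52 mm long, 14 mm wide, 28 mm high; this point is on the dial's turning axis, 12 mm below the bar's top, 16 mm above the disc. z up along the axis, x along the bar, y across it; turns with the dial.
- dial_disc (a point): Top centre of the dial's ribbed disc, 56 mm across, 12 mm thick; turns with the dial. Clockwise from above closes the grinder. Click stops every 24 degrees, one per rib; getting over one takes about 0.06 N m and a released dial settles in the nearest one. The dial starts 2 to 5 clicks open.
- burr (a point): Upper burr inside the grinder, on the dial's axis, 41 mm below the bar's centre; turns with the dial. The burrs touch at an unmarked angle, different every time, felt as a firm stop within a degree or two of a click stop: count zero. A steady closing torque of 0.18 to 0.3 N m on the dial seats them; above about 0.5 N m damages them.
- stand: Dark steel stand fixed to the desk, holding the grinder (60 mm across) immovably: foot plate 130 x 110 x 12 mm, rear post 102 mm high, rubber cradle. Origin under the foot plate on the grinder's axis, at desk height; z up, x towards the post. The dial's disc begins 163 mm above the desk, the bar's top is at 203 mm. The stand's yaw tells nothing about the dial.
- console: Bystander: charcoal handheld console lying flat, 85 x 190 x 16 mm, origin under its centre.
- pencil_cup: Bystander: white ceramic pencil cup, 78 mm across, 90 mm high, pencils up to 160 mm; origin under its centre.
- figurine_stand: Bystander: clear acrylic figurine stand, foot 70 x 90 mm, 98 mm high, origin under its foot.
- crank: Bystander: the grinder's crank arm lying flat, 130 mm long, up to 32 mm high, origin under its middle.

How it is judged:
By the outcome, as a careful person would: the job done as asked, in the order asked, and still so for the second after the job is handed in, with the robot touching nothing.
It also fails if it takes over 67 s, if anything falls off the work surface, if the arm or the gripper's body presses on something with over 40 N, if the wrist force passes 120 N, or if a joint passes its speed limit or range.

## Working session

There is one attempt and no reset: what is moved stays moved. The work goes in short steps, Python scripts to look and compute and a tool call to move; the robot and the scene stay as the last step left them, time stands still between calls to the robot, and variables do not carry over. Pictures are saved under pics/ and viewed, at most 10 in all, crops included, and the job is handed in when it is done.

Besides the shell and the picture viewer there is one more tool, called as name(argument=value, ...) on one line, values as JSON. arm_command: Moves the arm, as the interface text tells. Its arguments: {"type":"object","properties":{"jaw":{"type":"array","items":{"type":"number"}},"translation":{"type":"array","items":{"type":"array","items":{"type":"number"}}},"angular":{"type":"array","items":{"type":"array","items":{"type":"number"}}}},"required":["jaw","translation","angular"]}

```bash
mkdir -p pics
cat > h.py <<'E'
import numpy as np, cv2
from scipy.spatial.transform import Rotation as R
from plant import env, cams, workorder, models
def cloud(p, mask, st=None):
    K=np.array(p["intrinsics"]); v,u=np.nonzero(mask&(p["z_map"]>0)); z=p["z_map"][v,u]
    k=p["k1"]; xd=(u-K[0,2])/K[0,0]; yd=(v-K[1,2])/K[1,1]
    x,y=xd.copy(),yd.copy()
    for _ in range(15):
        f=1+k*(x*x+y*y); x,y=xd/f,yd/f
    c=np.c_[x*z,y*z,z]
    if "hand_eye" in p:
        H=np.array(p["hand_eye"]); t=c@H[:3,:3].T+H[:3,3]
        return R.from_quat(st["tcp_rot"]).apply(t)+st["ee_pos"], np.c_[u,v]
    Rm=R.from_rotvec(np.ravel(p["rvec"])).as_matrix()
    return (c-np.ravel(p["tvec"]))@Rm, np.c_[u,v]
E
cat > a.py <<'E'
from h import *
s=env.get_state(); print(s)
ims=[]
for n in ["scene","side"]:
    p=cams.grab_frame(n); ims.append(p["frame"])
    for t in ["dial_grip","stand","console","pencil_cup","figurine_stand","crank"]:
        r=models.trace(p,t)
        for q in r[:1]:
            P,_=cloud(p,q["region"])
            print(n,t,round(q["score"],2),q["rect"],len(P),np.round(np.percentile(P,[2,50,98],axis=0),3).tolist() if len(P) else '')
            if t=="dial_grip" and len(P):
                T=P[P[:,2]>0.196]
                if len(T)>5:
                    m=T.mean(0); w,V=np.linalg.eigh(np.cov(T[:,:2].T)); print(' top',len(T),m.round(4),np.degrees(np.arctan2(V[1,1],V[0,1])),np.sqrt(w))
    cv2.imwrite(f"pics/{n}.png",p["frame"][:,:,::-1])
E
python3 a.py
```

```text
{'time_s': 0.0, 'joints': array([-1.25271449e+00,  9.18754759e-02,  1.23188557e+00, -8.26634959e-06,
        1.81980341e+00, -5.67016194e-02]), 'qd': array([-5.66731126e-04,  1.63742074e-04,  4.29749502e-04, -1.77851067e-03,
        7.51135153e-04,  6.06687931e-07]), 'joint_efforts': array([ 1.98526381e-03, -4.58728695e+01, -4.18023849e+01,  2.04151279e-04,
        1.15201331e-02,  3.57029691e-06]), 'ee_pos': array([ 0.2195489 , -0.55808504,  0.2301411 ]), 'tcp_rot': array([ 9.82493201e-01,  1.86295835e-01, -1.32453439e-04, -9.76970283e-04]), 'force': array([ 0.41723475, -0.02366755, -0.13862758]), 'ft_torque': array([-0.01965127, -0.00774347,  0.01282738]), 'grasp_force': 0.0, 'gripper_width': 1.0032623318244374}
scene dial_grip 0.7 [307.4, 201.0, 335.5, 227.5] 550 [[0.505, 0.077, 0.167], [0.536, 0.103, 0.18], [0.556, 0.124, 0.205]]
 top 175 [0.5298 0.0986 0.2023] 119.84130602138099 [0.00443812 0.01509397]
scene stand 0.68 [281.3, 225.7, 347.3, 285.3] 1918 [[0.473, 0.062, 0.003], [0.571, 0.125, 0.014], [0.61, 0.165, 0.103]]
scene console 0.7 [335.8, 262.8, 421.7, 347.0] 3142 [[0.459
[... 550 characters left out ...]
14, 0.204]]
 top 149 [0.5287 0.0912 0.2011] 121.57196957904773 [0.00436135 0.01518067]
side stand 0.75 [216.1, 179.9, 284.9, 246.2] 1801 [[0.473, 0.034, 0.005], [0.56, 0.078, 0.012], [0.608, 0.13, 0.101]]
side console 0.69 [203.3, 138.6, 235.4, 195.0] 1140 [[0.457, 0.193, 0.006], [0.486, 0.297, 0.015], [0.528, 0.377, 0.02]]
side pencil_cup 0.72 [313.9, 313.2, 362.4, 382.0] 2306 [[0.61, -0.311, 0.003], [0.642, -0.274, 0.061], [0.682, -0.238, 0.153]]
side figurine_stand 0.88 [224.6, 355.8, 262.7, 417.1] 2019 [[0.439, -0.351, 0.003], [0.474, -0.312, 0.006], [0.507, -0.262, 0.098]]
side crank 0.53 [256.5, 146.2, 309.1, 164.6] 351 [[0.59, 0.295, -0.0], [0.667, 0.306, 0.013], [0.717, 0.32, 0.032]]
```

arm_command(jaw=[0,0,0,0,0], translation=[[0.044,-0.041,-0.01],[0.088,-0.082,-0.02],[0.132,-0.123,-0.03],[0.176,-0.164,-0.04],[0.22,-0.206,-0.05]], angular=[[0,0,0],[0,0,0],[0,0,0],[0,0,0],[0,0,0]])

```text
time_s: 1.32
ee_pos: [0.3494, -0.2843, 0.2818]
tcp_rot: [0.983, 0.186, 0.0, 0.0]
force: [0.6, -0.7, -0.6]
gripper_width: 0.999
grasp_force: 0.0
```

View pics/scene.png

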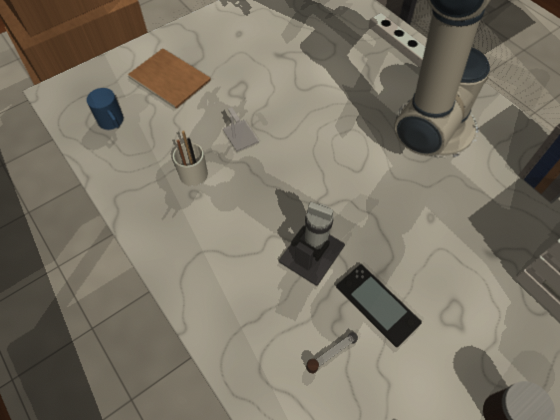

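arm_command(jaw=[0,0,0,0,0], translation=[[0.044,-0.041,-0.004],[0.088,-0.082,-0.008],[0.132,-0.123,-0.012],[0.176,-0.164,-0.016],[0.22,-0.206,-0.02]], angular=[[0,0,0],[0,0,0],[0,0,-0.15],[0,0,-0.33],[0,0,-0.51]])

```text
time_s: 1.95
ee_pos: [0.4788, -0.012, 0.3017]
tcp_rot: [0.902, 0.431, 0.0, 0.0]
force: [0.5, 0.4, -0.7]
gripper_width: 0.998
grasp_force: 0.0
```

arm_command(jaw=[0,0,0,0,0], translation=[[0.04,-0.01,0],[0.08,-0.02,0],[0.115,-0.028,0],[0.115,-0.028,0],[0.115,-0.028,0]], angular=[[0,0,-0.18],[0,0,-0.36],[0,0,-0.54],[0,0,-0.72],[0,0,-0.9]])

```text
time_s: 2.58
ee_pos: [0.5296, 0.0935, 0.301]
tcp_rot: [0.625, 0.781, -0.0, -0.0]
force: [-0.2, -0.2, 0.1]
gripper_width: 1.005
grasp_force: 0.0
```

arm_command(jaw=[0,0,0,0,0], translation=[[0,0,0],[0,0,0],[0,0,0],[0,0,0],[0,0,0]], angular=[[0,0,-0.16],[0,0,-0.315],[0,0,-0.315],[0,0,-0.315],[0,0,-0.315]])

```text
time_s: 3.2
ee_pos: [0.5295, 0.0928, 0.3013]
tcp_rot: [0.498, 0.867, 0.0, 0.0]
force: [-0.5, 0.7, -0.2]
gripper_width: 1.004
grasp_force: 0.0
```

```bash
cat > b.py <<'E'
from h import *
s=env.get_state(); p=cams.grab_frame("wrist"); cv2.imwrite("pics/w1.png",p["frame"][:,:,::-1])
X=R.from_quat(s["tcp_rot"]).as_matrix(); print(s["ee_pos"],np.degrees(np.arctan2(X[1,0],X[0,0])),s["joints"],s["ft_torque"])
P,uv=cloud(p,p["z_map"]>0,s)
d=np.hypot(P[:,0]-.53,P[:,1]-.095)<.06
for lo,hi in [(.197,.21),(.168,.182)]:
    T=P[d&(P[:,2]>lo)&(P[:,2]<hi)]
    if len(T)>5:
        r=cv2.minAreaRect(T[:,:2].astype(np.float32)*1000)
        w,V=np.linalg.eigh(np.cov(T[:,:2].T)); print(len(T),T.mean(0).round(4),np.degrees(np.arctan2(V[1,1],V[0,1])),r)
q=models.trace(p,"dial_grip")
if q: print(q[0]["score"],q[0]["rect"])
E
python3 b.py
```

```text
[0.52946193 0.0928095  0.30129879] 120.21208716772941 [ 1.10222808e-01 -5.12484419e-02  1.25012214e+00  1.76669100e-05
  1.94267475e+00 -4.17071167e-01] [0.00557841 0.05197903 0.01382896]
1160 [0.5269 0.0991 0.2032] 119.99296218515644 ((527.5140991210938, 98.39508819580078), (13.5450439453125, 51.426918029785156), 29.95254135131836)
2243 [0.5266 0.0996 0.1752] -150.01854204701425 ((527.0759887695312, 98.77902221679688), (58.01702117919922, 55.348716735839844), 29.099716186523438)
0.84 [254.7, 156.4, 319.5, 229.6]
```

View pics/w1.png

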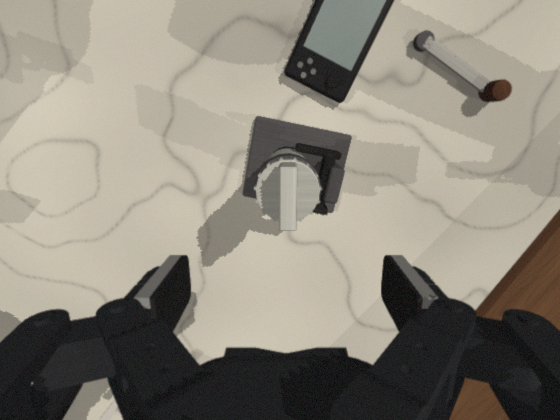

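arm_command(jaw=[0,0,0,0,0], translation=[[0.005,0.001,0.035],[0.005,0.001,0.07],[0.005,0.001,0.1],[0.005,0.001,0.1205],[0.005,0.001,0.1205]], angular=[[0,0,0],[0,0,0],[0,0,0],[0,0,0],[0,0,0]])

```text
time_s: 3.92
ee_pos: [0.5271, 0.0976, 0.1791]
tcp_rot: [0.498, 0.867, -0.001, -0.001]
force: [0.7, -1.0, 1.3]
gripper_width: 1.0
grasp_force: 0.0
```

```bash
sed -i 's/w1/w2/' b.py; python3 b.py
```

```text
[0.5270768  0.09755833 0.17909553] 120.29141938279261 [ 1.19543778e-01 -8.26432321e-02  1.49705881e+00  9.75492922e-06
  1.73031408e+00 -4.09141497e-01] [-0.02462312  0.04614942 -0.00582476]
5605 [0.5258 0.1006 0.2033] -149.49291354277594 ((524.4025268554688, 97.93641662597656), (106.87152099609375, 52.391605377197266), 10.681930541992188)
6375 [0.5257 0.1011 0.1751] -149.95847552141095 ((527.14111328125, 99.24078369140625), (58.47211837768555, 56.27837371826172), 31.53413963317871)
0.86 [229.6, 195.2, 343.7, 336.8]
```

arm_command(jaw=[0.4,0.8,1,1,1], translation=[[0.001,0,0],[0.001,0,0],[0.001,0,0],[0.001,0,0],[0.001,0,0]], angular=[[0,0,0],[0,0,0],[0,0,0],[0,0,0],[0,0,0]])

```text
time_s: 4.65
ee_pos: [0.5277, 0.0987, 0.1812]
tcp_rot: [0.498, 0.867, 0.001, 0.0]
force: [2.2, 0.9, 1.1]
gripper_width: 0.151
grasp_force: 59.9
```

```bash
cat > c.py <<'E'
from h import *
a=[]
for i in range(1):
    s=env.get_state(); X=R.from_quat(s["tcp_rot"]).as_matrix()
    print(round(s["time_s"],2),s["ee_pos"].round(4),"ang",np.degrees(np.arctan2(X[1,0],X[0,0])).round(2),"F",s["force"].round(2),"M",s["ft_torque"].round(3),s["joint_efforts"].round(2)[5],round(s["gripper_width"],3),s["grasp_force"], "j6",s["joints"][5].round(3))
E
python3 c.py
```

```text
4.65 [0.5277 0.0987 0.1812] ang 120.32 F [2.22 0.94 1.14] M [ 0.131 -0.226 -0.023] -0.02 0.151 59.92905020713806 j6 -0.408
```

arm_command(jaw=[1,1,1,1,1], translation=[[0,0,0],[0,0,0],[0,0,0],[0,0,0],[0,0,0]], angular=[[0,0,0.15],[0,0,0.3],[0,0,0.45],[0,0,0.6],[0,0,0.7]])

```text
time_s: 5.28
ee_pos: [0.528, 0.0988, 0.1812]
tcp_rot: [0.766, 0.643, 0.001, 0.0]
force: [4.1, 1.8, 0.1]
gripper_width: 0.154
grasp_force: 59.8
```

```bash
python3 c.py
```

```text
5.28 [0.528  0.0988 0.1812] ang 80.0 F [4.09 1.84 0.08] M [ 0.211 -0.499  0.001] -0.81 0.154 59.82460856437683 j6 0.296
```

arm_command(jaw=[1,1,1,1,1], translation=[[0,0,0],[0,0,0],[0,0,0],[0,0,0],[0,0,0]], angular=[[0,0,0.04],[0,0,0.08],[0,0,0.108],[0,0,0.108],[0,0,0.108]])

```text
time_s: 5.9
ee_pos: [0.5281, 0.0988, 0.1812]
tcp_rot: [0.799, 0.602, 0.001, 0.0]
force: [4.7, 2.1, 1.2]
gripper_width: 0.149
grasp_force: 59.8
```

```bash
python3 c.py
```

```text
5.9 [0.5281 0.0988 0.1812] ang 74.02 F [4.75 2.12 1.15] M [ 0.341 -0.793 -0.016] -0.03 0.149 59.80798780918121 j6 0.4
```

arm_command(jaw=[1,1,1,1,1], translation=[[0,0,0],[0,0,0],[0,0,0],[0,0,0],[0,0,0]], angular=[[0,0,0.01],[0,0,0.025],[0,0,0.025],[0,0,0.025],[0,0,0.025]])

```text
time_s: 6.52
ee_pos: [0.5281, 0.0988, 0.1812]
tcp_rot: [0.806, 0.592, 0.001, 0.0]
force: [4.6, 1.6, 0.3]
gripper_width: 0.151
grasp_force: 59.8
```

```bash
python3 c.py
```

```text
6.53 [0.5281 0.0988 0.1812] ang 72.59 F [4.56 1.62 0.33] M [ 0.334 -0.784 -0.008] -0.02 0.151 59.80626046657562 j6 0.425
```

arm_command(jaw=[1,1,1,1,1], translation=[[0,0,0],[0,0,0],[0,0,0],[0,0,0],[0,0,0]], angular=[[0,0,0.01],[0,0,0.025],[0,0,0.025],[0,0,0.025],[0,0,0.025]])

```text
time_s: 7.15
ee_pos: [0.5281, 0.0988, 0.1812]
tcp_rot: [0.813, 0.582, 0.001, 0.0]
force: [4.3, 1.3, 0.5]
gripper_width: 0.147
grasp_force: 59.8
```

```bash
python3 c.py
```

```text
7.15 [0.5281 0.0988 0.1812] ang 71.16 F [4.28 1.27 0.54] M [ 0.35  -0.777  0.021] -0.02 0.147 59.80434000492096 j6 0.45
```

arm_command(jaw=[1,1,1,1,1], translation=[[0,0,0],[0,0,0],[0,0,0],[0,0,0],[0,0,0]], angular=[[0,0,0.01],[0,0,0.025],[0,0,0.025],[0,0,0.025],[0,0,0.025]])

```text
time_s: 7.78
ee_pos: [0.5281, 0.0988, 0.1812]
tcp_rot: [0.821, 0.572, 0.001, 0.0]
force: [5.1, 2.0, 1.2]
gripper_width: 0.15
grasp_force: 59.8
```

```bash
python3 c.py
```

```text
7.78 [0.5281 0.0988 0.1812] ang 69.72 F [5.07 2.04 1.22] M [ 0.365 -0.765 -0.01 ] -0.03 0.15 59.8102730512619 j6 0.475
```

arm_command(jaw=[1,1,1,1,1], translation=[[0,0,0],[0,0,0],[0,0,0],[0,0,0],[0,0,0]], angular=[[0,0,0.01],[0,0,0.02],[0,0,0.03],[0,0,0.03],[0,0,0.03]])

```text
time_s: 8.4
ee_pos: [0.5281, 0.0988, 0.1812]
tcp_rot: [0.829, 0.559, 0.001, 0.0]
force: [5.6, 2.9, 1.0]
gripper_width: 0.149
grasp_force: 59.8
```

```bash
python3 c.py
```

```text
8.4 [0.5281 0.0988 0.1812] ang 68.01 F [5.6  2.89 1.04] M [ 0.307 -0.874  0.071] 0.05 0.149 59.8322868347168 j6 0.505
```

arm_command(jaw=[1,1,1,1,1], translation=[[0,0,0],[0,0,0],[0,0,0],[0,0,0],[0,0,0]], angular=[[0,0,0.01],[0,0,0.02],[0,0,0.025],[0,0,0.025],[0,0,0.025]])

```text
time_s: 9.02
ee_pos: [0.5281, 0.0988, 0.1812]
tcp_rot: [0.836, 0.549, 0.001, 0.0]
force: [5.7, 1.2, 0.9]
gripper_width: 0.148
grasp_force: 59.9
```

```bash
python3 c.py
```

```text
9.03 [0.5281 0.0988 0.1812] ang 66.57 F [5.74 1.2  0.9 ] M [ 0.386 -0.894 -0.017] -0.0 0.148 59.852092266082764 j6 0.53
```

arm_command(jaw=[1,1,1,1,1], translation=[[0,0,0],[0,0,0],[0,0,0],[0,0,0],[0,0,0]], angular=[[0,0,0.07],[0,0,0.14],[0,0,0.21],[0,0,0.267],[0,0,0.267]])

```text
time_s: 9.65
ee_pos: [0.5283, 0.0987, 0.1812]
tcp_rot: [0.902, 0.432, 0.001, 0.0]
force: [6.2, 1.8, 0.2]
gripper_width: 0.149
grasp_force: 59.8
```

```bash
python3 c.py
```

```text
9.65 [0.5283 0.0987 0.1812] ang 51.23 F [6.17 1.77 0.23] M [ 0.344 -0.962  0.033] 0.2 0.149 59.83746528625488 j6 0.798
```

arm_command(jaw=[1,1,1,1,1], translation=[[0,0,0],[0,0,0],[0,0,0],[0,0,0],[0,0,0]], angular=[[0,0,0.01],[0,0,0.02],[0,0,0.03],[0,0,0.03],[0,0,0.03]])

```text
time_s: 10.28
ee_pos: [0.5283, 0.0987, 0.1812]
tcp_rot: [0.908, 0.419, 0.001, 0.0]
force: [6.3, 1.8, 0.5]
gripper_width: 0.151
grasp_force: 59.8
```

```bash
python3 c.py
```

```text
10.28 [0.5283 0.0987 0.1812] ang 49.55 F [6.25 1.84 0.48] M [ 0.318 -0.973  0.024] -0.02 0.151 59.81163024902344 j6 0.827
```

arm_command(jaw=[1,1,1,1,1], translation=[[0,0,0],[0,0,0],[0,0,0],[0,0,0],[0,0,0]], angular=[[0,0,0.01],[0,0,0.02],[0,0,0.025],[0,0,0.025],[0,0,0.025]])

```text
time_s: 10.9
ee_pos: [0.5283, 0.0987, 0.1812]
tcp_rot: [0.913, 0.408, 0.001, 0.0]
force: [5.7, 1.2, 0.6]
gripper_width: 0.151
grasp_force: 59.8
```

```bash
python3 c.py
```

```text
10.9 [0.5283 0.0987 0.1812] ang 48.12 F [5.69 1.21 0.55] M [ 0.371 -0.933  0.012] -0.02 0.151 59.79986786842346 j6 0.852
```

72.2° turned, no stop yet.

arm_command(jaw=[1,1,1,1,1], translation=[[0,0,0],[0,0,0],[0,0,0],[0,0,0],[0,0,0]], angular=[[0,0,0.01],[0,0,0.02],[0,0,0.025],[0,0,0.025],[0,0,0.025]])

```text
time_s: 11.52
ee_pos: [0.5283, 0.0987, 0.1812]
tcp_rot: [0.918, 0.396, 0.001, 0.0]
force: [6.4, 1.9, 1.4]
gripper_width: 0.148
grasp_force: 59.8
```

```bash
python3 c.py
```

```text
11.53 [0.5283 0.0987 0.1812] ang 46.68 F [6.41 1.9  1.42] M [ 0.302 -0.937 -0.028] -0.02 0.148 59.793811440467834 j6 0.877
```

arm_command(jaw=[1,1,1,1,1], translation=[[0,0,0],[0,0,0],[0,0,0],[0,0,0],[0,0,0]], angular=[[0,0,0.01],[0,0,0.02],[0,0,0.025],[0,0,0.025],[0,0,0.025]])

```text
time_s: 12.15
ee_pos: [0.5283, 0.0987, 0.1812]
tcp_rot: [0.923, 0.385, 0.001, 0.0]
force: [6.7, 2.3, 0.3]
gripper_width: 0.15
grasp_force: 59.8
```

```bash
python3 c.py
```

```text
12.15 [0.5283 0.0987 0.1812] ang 45.25 F [6.71 2.29 0.34] M [ 0.327 -1.026  0.002] -0.01 0.15 59.80190992355347 j6 0.902
```

arm_command(jaw=[1,1,1,1,1], translation=[[0,0,0],[0,0,0],[0,0,0],[0,0,0],[0,0,0]], angular=[[0,0,0.01],[0,0,0.02],[0,0,0.03],[0,0,0.03],[0,0,0.03]])

```text
time_s: 12.78
ee_pos: [0.5283, 0.0987, 0.1812]
tcp_rot: [0.929, 0.371, 0.001, 0.0]
force: [5.7, 2.2, 1.1]
gripper_width: 0.148
grasp_force: 59.8
```

```bash
python3 c.py
```

```text
12.78 [0.5283 0.0987 0.1812] ang 43.55 F [5.68 2.18 1.08] M [ 0.272 -1.023  0.169] 0.14 0.148 59.784420132637024 j6 0.932
```

arm_command(jaw=[1,1,1,1,1], translation=[[0,0,0],[0,0,0],[0,0,0],[0,0,0],[0,0,0]], angular=[[0,0,0.002],[0,0,0.004],[0,0,0.004],[0,0,0.004],[0,0,0.004]])

```text
time_s: 13.4
ee_pos: [0.5283, 0.0987, 0.1812]
tcp_rot: [0.929, 0.369, 0.001, 0.0]
force: [5.6, 1.6, 1.0]
gripper_width: 0.152
grasp_force: 59.8
```

```bash
python3 c.py
```

```text
13.4 [0.5283 0.0987 0.1812] ang 43.32 F [5.57 1.58 1.03] M [ 0.247 -1.026  0.197] 0.18 0.152 59.80014681816101 j6 0.936
```

arm_command(jaw=[1,1,1,1,1], translation=[[0,0,0],[0,0,0],[0,0,0],[0,0,0],[0,0,0]], angular=[[0,0,0.003],[0,0,0.006],[0,0,0.006],[0,0,0.006],[0,0,0.006]])

```text
time_s: 14.02
ee_pos: [0.5284, 0.0987, 0.1812]
tcp_rot: [0.93, 0.366, 0.001, 0.0]
force: [6.2, 1.5, 0.3]
gripper_width: 0.15
grasp_force: 59.8
```

```bash
python3 c.py
```

```text
14.03 [0.5284 0.0987 0.1812] ang 42.99 F [6.23 1.49 0.34] M [ 0.265 -1.04   0.205] 0.24 0.15 59.80705976486206 j6 0.942
```

arm_command(jaw=[1,1,1,1,1], translation=[[0,0,0],[0,0,0],[0,0,0],[0,0,0],[0,0,0]], angular=[[0,0,0],[0,0,0],[0,0,0],[0,0,0],[0,0,0]])

```text
time_s: 14.65
ee_pos: [0.5284, 0.0987, 0.1812]
tcp_rot: [0.93, 0.366, 0.001, 0.0]
force: [6.0, 0.8, 1.0]
gripper_width: 0.15
grasp_force: 59.8
```

```bash
python3 c.py
```

```text
14.65 [0.5284 0.0987 0.1812] ang 42.98 F [6.   0.79 1.02] M [ 0.279 -0.965  0.248] 0.24 0.15 59.80720281600952 j6 0.942
```

arm_command(jaw=[1,1,1,1,1], translation=[[0,0,0],[0,0,0],[0,0,0],[0,0,0],[0,0,0]], angular=[[0,0,-0.15],[0,0,-0.3],[0,0,-0.45],[0,0,-0.6],[0,0,-0.75]])

```text
time_s: 15.28
ee_pos: [0.528, 0.0988, 0.1812]
tcp_rot: [0.73, 0.683, 0.001, 0.0]
force: [4.7, 2.3, 1.4]
gripper_width: 0.152
grasp_force: 59.9
```

arm_command(jaw=[1,1,1,1,1], translation=[[0,0,0],[0,0,0],[0,0,0],[0,0,0],[0,0,0]], angular=[[0,0,-0.15],[0,0,-0.3],[0,0,-0.45],[0,0,-0.58],[0,0,-0.58]])

```text
time_s: 15.9
ee_pos: [0.5277, 0.0987, 0.1812]
tcp_rot: [0.507, 0.862, 0.001, 0.0]
force: [2.3, 1.6, 1.6]
gripper_width: 0.152
grasp_force: 60.0
```

```bash
python3 c.py; sed -i 's/w2/w3/' b.py; python3 b.py
```

```text
15.9 [0.5277 0.0987 0.1812] ang 119.11 F [2.3  1.61 1.6 ] M [ 0.275 -0.518  0.04 ] -0.73 0.152 59.995354413986206 j6 -0.387
[0.52765835 0.09872048 0.18123608] 119.1065055849085 [ 1.21381115e-01 -8.47639172e-02  1.49528396e+00  3.07746605e-04
  1.72969762e+00 -3.86574501e-01] [ 0.27463865 -0.51824839  0.04027528]
4539 [0.5255 0.1017 0.2033] 118.79394658740692 ((528.8023681640625, 100.5733413696289), (37.21076202392578, 51.238014221191406), 52.11727523803711)
3399 [0.521 0.11  0.175] -151.37448235271347 ((522.931884765625, 106.4614486694336), (58.16326141357422, 38.876121520996094), 28.92178726196289)
0.96 [227.8, 197.9, 343.7, 335.5]
```

View pics/w3.png

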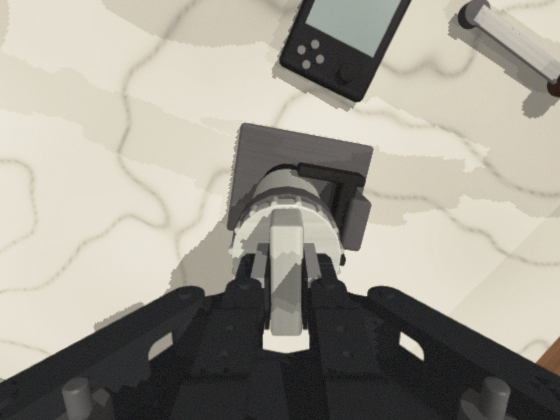

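arm_command(jaw=[0.6,0.3,0,0,0], translation=[[0,0,0],[0,0,0],[0,0,0],[0,0,0],[0,0,0]], angular=[[0,0,0],[0,0,0],[0,0,0],[0,0,0],[0,0,0]])

```text
time_s: 16.62
ee_pos: [0.5272, 0.0985, 0.1808]
tcp_rot: [0.506, 0.862, -0.0, -0.0]
force: [-0.1, -0.1, 0.1]
gripper_width: 1.0
grasp_force: 0.0
```

arm_command(jaw=[0,0,0,0,0], translation=[[0,0,-0.02],[0,0,-0.05],[0,0,-0.09],[0,0,-0.12],[0,0,-0.12]], angular=[[0,0,0],[0,0,0],[0,0,0],[0,0,0],[0,0,0]])

```text
time_s: 17.25
ee_pos: [0.5281, 0.0986, 0.3056]
tcp_rot: [0.506, 0.862, 0.002, 0.003]
force: [0.1, -0.3, -0.5]
gripper_width: 1.002
grasp_force: 0.0
```

```bash
sed -i 's/w3/w4/' b.py; python3 b.py
```

```text
[0.5280759  0.09861683 0.30561006] 119.16073859141619 [ 1.21310870e-01 -5.64300672e-02  1.24736649e+00 -3.86135325e-05
  1.94324246e+00 -3.87663928e-01] [0.03098888 0.01108615 0.0089338 ]
1112 [0.5267 0.0994 0.2032] 118.48277791791278 ((527.708740234375, 97.99018859863281), (13.634531021118164, 52.47419738769531), 28.700294494628906)
2162 [0.5264 0.0997 0.1752] -152.05044869924947 ((526.9300537109375, 98.71823120117188), (57.892860412597656, 55.369659423828125), 29.343738555908203)
0.78 [251.4, 163.5, 314.4, 231.2]
```

```bash
python3 -c "
from plant import workorder; print(workorder.close_job())"
```

```text
the job is handed in; nothing more can be done
None
```

I closed the dial clockwise to a firm stop (about 77° turned, seated steadily at about 0.24 N m), backed it off 76° counter-clockwise and let go. It settled three clicks open, within about 1.5° of where it started. The gripper touched nothing else on the desk, and the job is handed in; it returned no verdict.

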